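Start the vacuum sealer and hold its lid shut

TASK

Start a vacuum run on the chamber vacuum sealer: press the green start key on its front panel down with a fingertip, leaving the red stop key alone. Then push the raised clear lid down with the fingertips (the black bar along its front edge is there to push on), without slamming it, until it lies flat shut, and finish while still holding it shut with the fingertips, because it springs up again when let go. Grip and lift nothing, do not raise the lid further, and leave the tubs in the chamber and everything else standing where they are.

Things in the scene. Friction and masses are not known exactly. Their poses are not given: they have to be found in the camera images.
- sealer: fixed stainless chamber vacuum sealer, 440 deep (x) x 360 wide (y), deck 160 mm high; place and yaw vary. Origin: centre of its underside, on the table; +x to its hinged rear, front to -x, z up. Chamber, floor at z = 75: x -85 to 125, |y| < 140 mm. Sloped panel: x -220 to -115, z 120 (front) to 145 mm; left (+y) to right on it: gauge, screen, green key, red key
- start_key_top (a point): centre of the green start key's top face, key 24 mm across in a black collar 40 mm across; the face stands 10 mm above the collar, 22 mm above the panel. At (-180, -55, 153) mm in the sealer's frame. It slides 6 mm along the panel's normal: down, leaning 0.234 rad to the sealer's rear, and springs back
- start_key (a joint): travel of the green start key in m: 0 released, 0.006 fully down (5 N; 1.5 N starts it moving). Pressed counts beyond 0.004
- stop_key_top (a point): centre of the top face of the red stop key, the same size, 75 mm to the right of the green one (towards the sealer's -y); not to be pressed
- stop_key (a joint): travel of the red stop key in m: 0 released, 0.006 fully down
- lid_angle (a joint): opening angle of the lid in rad: 0 flat shut, grows as its front rises, stop at 0.75; starts at 0.44 to 0.58. Spring and friction: the lid stays where it stands half open but rises when let go near shut. At the bar, pushing takes up to about 10 N near shut, holding it shut about 5 N
- lid: the sealer's lid: clear dome in a grey frame, 270 mm from hinge to front edge, 324 wide, with a black push bar on its front edge. It turns about a hinge line along the sealer's y at x = 150, z = 168 mm in the sealer's frame. Origin: under the middle of the bar, 272 mm in front of the hinge line; x runs to the hinge, y as the sealer's, z normal to the lid
- lid_bar_top (a point): centre of the top face of the black push bar (260 long along y, 36 wide along x, 20 mm thick), 20 mm above the lid's origin along its z; with the lid shut at (-122, 0, 188) mm in the sealer's frame. The face tilts with the lid
- tub_a: round white tub with a blue lid, 100 mm across, 64 mm high, standing loose in the left half of the chamber; origin at the centre of its underside; leave it
- tub_b: same tub in the right half of the chamber; leave it
- tub_c: same tub, standing on the table beside the sealer; leave it
- chopstick_cup: steel cup 80 mm across and 110 mm high with red chopsticks up to about 208 mm high, standing on the table beside the sealer; origin at the centre of its underside; leave it
- tumbler: empty steel tumbler 72 mm across, 100 mm high, on the table beside the sealer; origin at the centre of its underside; leave it
- bowl_stack: stack of white bowls, 144 mm across, 102 mm high, on the table to the robot's right; origin at the centre of its underside; leave it
- soup_bowl: red soup bowl, 116 mm across, 62 mm high, on the table to the robot's left; origin at the centre of its underside; leave it

How it is judged (in metres and radians):
On the way, in this order (a step that is already met when the one before it is completed fails the run):
1. the green start key is pressed down by at least 4 mm (value of joint start_key above 0.004 m), for 0.05 s.
2. the lid is pushed shut (within 0.02 rad) with the fingers on it (value of joint lid_angle below 0.02 rad and contact force between lid and the fingers above 1.5 N), for 0.3 s.
At the end, for the whole second after the job is handed in: the lid lies shut (within 0.02 rad) and still, held down by the fingers pressing on it with more than 1.5 N; the start key has been let go (less than 3 mm of travel) (all of step 2 and velocity of joint lid_angle between -0.05 and 0.05 rad/s and value of joint start_key below 0.003 m); the arm keeps its last pose, push and grip.
It fails at once if the red stop key is pressed (more than 2.5 mm) (value of joint stop_key above 0.0025 m).
It fails at once if the lid is slammed (closing faster than 1.5 rad/s) (velocity of joint lid_angle below -1.5 rad/s).
It fails at once if the lid is raised to 0.68 rad or more (value of joint lid_angle above 0.68 rad).
It fails at once if a tub in the chamber is moved more than 20 mm or lifted (distance of any of tub_a, tub_b from where it was at the start of the episode above 0.02 m).
It fails at once if another thing on the table is moved more than 25 mm, lifted or knocked over (distance of any of tub_c, chopstick_cup, tumbler, bowl_stack, soup_bowl from where it was at the start of the episode above 0.025 m).
It also fails if it takes over 48 s, if anything falls off the work surface, if the arm or the gripper's body presses on something with over 40 N, if the wrist force passes 120 N, or if a joint passes its speed limit or range.

ROBOT

A 7-joint arm with a two-finger parallel gripper is mounted at the origin on the work surface. World frame = base frame: x ahead of the robot, y to its left, z up, the work surface at z = 0. Lengths are in m, angles in degrees, forces in N, time in s.
With the tool pointing down it reaches from about 0.425 to 0.875 m from the base axis. Payload 4.7 kg.
Tool frame: the origin (TCP) lies at the very end of the fingers, on their centre line; the grasp point (between the pads) lies 19 mm behind it (env.grip_point_offset is the distance from the TCP to the grasp point, in m); z points along the fingers, y is the line along which they close (so a half turn about z gives the same grasp; the last joint's range is limited). The gripper opens to 87 mm and grips with 3 to 60 N. Pads are 19 mm wide; open, the fingers measure 117 mm over their backs; the gripper's body (75 mm by 190 mm) begins 51 mm behind the grasp point.
Start: joints at [76.725, 18.392, -4.016, 83.108, 1.295, 78.541, -3.26], TCP at [0.158, -0.63, 0.223] pointing down, gripper open.
Joint ranges: [-163.93, 163.93], [-17.29, 119.83], [-79.2, 71.16], [3.27, 140.29], [-89.18, 269.18], [5.43, 117.66], [-154.24, 154.24]. Speed limits (degrees/s): [147.25, 147.25, 180, 180, 180, 180, 180].

INTERFACE

Orientations are given as [roll, pitch, yaw] about the fixed x, y, z axes, in that order (R = Rz(yaw) Ry(pitch) Rx(roll)).
In Python, from cell import env gives the robot as it stands.
- The arm moves only by the tool jog_arm, never from a script. Its argument "motion" is a list of rows, each an object of numbers: "x", "y", "z": the shift along the tool's x, y, z in cm; "ax", "ay", "az": the turn, a rotation vector about the tool's x, y, z in degrees. In form: [{"x": .., "y": .., "z": .., "ax": .., "ay": .., "az": ..}, ...]. A call has exactly 5 rows; each row shifts and turns the commanded pose from where the row before left it, along the tool's axes as they then stand; what a row does not reach is not made up. A row lasts 1/10 s, in which the tool goes at most 50 mm and 8.59 degrees, less where a joint would pass 70% of its speed; a pose out of reach is approached as far as the arm can. A call is refused whole if a number of a shift passes 5 or a number of a turn 8.59, either way. A call with a gripper value outside its range is refused whole. "claw" is the gripper command: -1 is shut, 1 is fully open, values between are in proportion, set as the call begins (left out, the last holds). The fingers move at their own pace and stop on an object; "squeeze" is the grip in N (left out, the last holds). Time passes only in rows, so rows that do not move let the fingers close, or fill a call up. It gives the time, the measured TCP pose, the force, the opening and the grip force at its end, in the units of the state.
- env.get_obs(): the state, without advancing time (a new reading comes with each control period).
- env.read_camera(name): name is "side" or "top"; returns the picture (480x640x3 uint8, red, green, blue); there is no depth.
- env.camera_params(name): a dict with "fx", "fy", "cx", "cy" (pixels), "k1" (the pictures are not rectified: a ray, as slopes to the right and down, at radius r is drawn at 1 + k1 r^2 times it, then the intrinsics apply), "extrinsics" (4x4, takes a point from world to camera coordinates). Camera axes: x right, y up, looking along -z (the intrinsics and any distortion apply to the point x, -y, -z); pixel columns grow to the right and rows downward; lengths in m; the calibration is good to about 2 mm. A picture is of the moment at which its call begins. camera_params takes no time and is no camera call.
- env.sign_off(): hands the job in; it is judged then, once.
The state is a dict: "time_s": time; "qpos": joint angles; "joint_velocities": joint speeds; "effort": joint torques, N m; "tool_pos": TCP position; "tool_rot": TCP orientation; "force": force on the tool from outside, world axes, zero at the start; "wrist_torque": the same for the moment, N m; "grip_width": finger opening in m; "grasp_force": force on a finger pad.
Only numpy, scipy, OpenCV 4.12 (cv2) and the standard library are available. Lean on these libraries where they do the work, as an engineer would, in place of code of your own. Each camera call takes 0.05 s, during which the arm holds its last target. There are 200 camera calls.

## Working session

There is one attempt and no reset: what is moved stays moved. The work goes in short steps, Python scripts to look and compute and a tool call to move; the robot and the scene stay as the last step left them, time stands still between calls to the robot, and variables do not carry over. Pictures are saved under pics/ and viewed, at most 10 in all, crops included, and the job is handed in when it is done.

Besides the shell and the picture viewer there is one more tool, called after "Emit:" as a command line: name --argument value ..., lists and objects as JSON in quotes. jog_arm: Moves the arm, as the interface text tells. Its arguments: {"type":"object","properties":{"motion":{"type":"array"},"claw":{"type":"number"},"squeeze":{"type":"number"}},"required":["motion"]}

```bash
mkdir -p pics; python3 - <<'E'
from cell import env
import cv2,numpy as np
for n in("top","side"):
    cv2.imwrite(f"pics/{n}0.png",env.read_camera(n)[:,:,::-1])
    p=env.camera_params(n);print(n,{k:(np.round(v,4).tolist() if k=="extrinsics" else v) for k,v in p.items()})
o=env.get_obs();print(o)
E
```

```text
top {'fx': 552.0747477122538, 'fy': 552.0747477122538, 'cx': 328.61401966311985, 'cy': 240.41220044368956, 'k1': 0.04388640029892767, 'extrinsics': [[0.024, -0.9997, -0.0062, -0.0192], [0.9916, 0.023, 0.1271, -0.5355], [-0.1269, -0.0092, 0.9919, -1.5131], [0.0, 0.0, 0.0, 1.0]]}
side {'fx': 604.355964603026, 'fy': 604.355964603026, 'cx': 323.72925349594715, 'cy': 238.2682567590039, 'k1': -0.20064657064157038, 'extrinsics': [[-0.0235, -0.9997, 0.0119, -0.0029], [0.6275, -0.0055, 0.7786, -0.4455], [-0.7783, 0.0257, 0.6274, -1.2986], [0.0, 0.0, 0.0, 1.0]]}
{'time_s': 0.1, 'qpos': array([76.72570806, 18.43381015, -4.01307321, 83.16755967,  1.29413376,
       78.54307682, -3.26250676]), 'joint_velocities': array([-0.0099625 , -0.13654387,  0.00583827, -0.24971847, -0.02081294,
       -0.07365724, -0.00858225]), 'effort': array([-2.09944765e-04, -4.92569840e+01, -4.05855132e-01, -3.13401318e+01,
       -6.41035382e-02,  3.93830391e-02,  7.17072635e-05]), 'tool_pos': array([ 0.15796086, -0.62999269,  0.22158502]), 'tool_rot': array([-1.79900729e+02,  5.51774524e-03,  1.40788710e+01]), 'force': array([-0.13681126,  0.25178287, -0.39932669]), 'wrist_torque': array([ 0.01641336,  0.01967246, -0.02869496]), 'grasp_force': 0.0, 'grip_width': 0.08712074489107453}
```

View pics/top0.png

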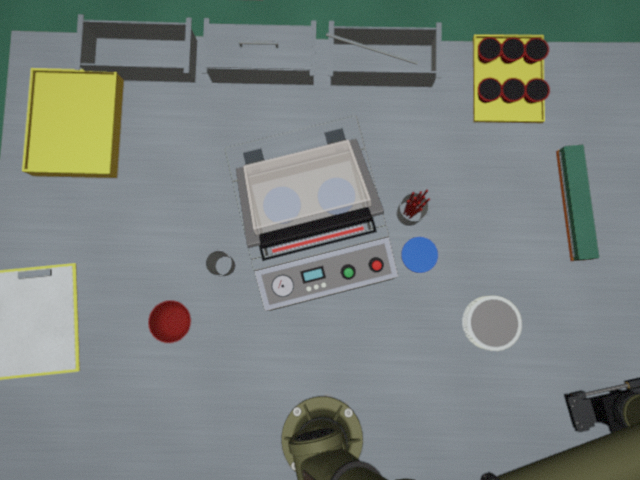

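View pics/side0.png

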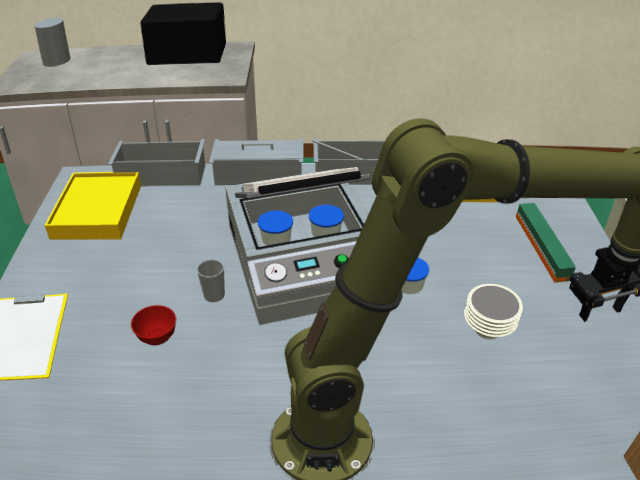

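```bash
cat > h.py <<'E'
import numpy as np,cv2
from cell import env
def ray(n,u,v):
    p=env.camera_params(n);E=np.array(p["extrinsics"])
    d=np.array([(u-p["cx"])/p["fx"],(v-p["cy"])/p["fy"]]);s=d.copy()
    for _ in range(20): s=d/(1+p["k1"]*(s@s))
    R=E[:3,:3];return -R.T@E[:3,3],R.T@np.array([s[0],-s[1],-1])
def onz(n,u,v,z):
    c,d=ray(n,u,v);return c+d*(z-c[2])/d[2]
def proj(n,P):
    p=env.camera_params(n);E=np.array(p["extrinsics"]);q=E[:3,:3]@P+E[:3,3]
    s=np.array([q[0],-q[1]])/-q[2];s=s*(1+p["k1"]*(s@s))
    return s*[p["fx"],p["fy"]]+[p["cx"],p["cy"]]
def blob(im,lo,hi,box):
    m=cv2.inRange(cv2.cvtColor(im,cv2.COLOR_RGB2HSV),lo,hi);x0,y0,x1,y1=box
    k=np.zeros_like(m);k[y0:y1,x0:x1]=m[y0:y1,x0:x1]
    n,_,st,ce=cv2.connectedComponentsWithStats(k);i=1+st[1:,4].argmax();return ce[i],st[i]
E
python3 - <<'E'
from h import *
im=cv2.imread("pics/top0.png")[:,:,::-1].copy()
g,sg=blob(im,(45,100,60),(85,255,255),(330,255,365,290))
r,sr=blob(im,(0,120,90),(8,255,255),(362,252,392,280))
G=onz("top",*g,.153);R=onz("top",*r,.153);print(g,sg,r,sr,G,R,np.linalg.norm(G-R))
yl=(G-R)[:2];yaw=np.degrees(np.arctan2(-yl[0],yl[1]));print("yaw keys",yaw)
# panel front edge corners z=.12
for u,v in((266,309),(398,276)): print(onz("top",u,v,.12))
si=cv2.imread("pics/side0.png")[:,:,::-1].copy()
print("side green",blob(si,(45,100,60),(85,255,255),(325,245,355,275)),"pred",proj("side",G))
cv2.imwrite("pics/c0.png",cv2.resize(im[110:320,210:450,::-1],(800,700))[:600] if 0 else cv2.resize(im[120:315,220:440,::-1],None,fx=3,fy=3,interpolation=2))
E
```

```text
[348.19767442 272.25581395] [343 268  11  10  86] [376.33333333 264.97435897] [372 260  10  11  78] [ 0.43945738 -0.05982104  0.153     ] [ 0.45989127 -0.13167073  0.153     ] 0.07469887311645405
yaw keys 15.875633165207999
[0.34112848 0.15130259 0.12      ]
[ 0.43510643 -0.19128916  0.12      ]
side green (array([341.71428571, 258.65714286]), array([337, 255,  10,   9,  70], dtype=int32)) pred [342.63201796 257.90881491]
```

View pics/c0.png

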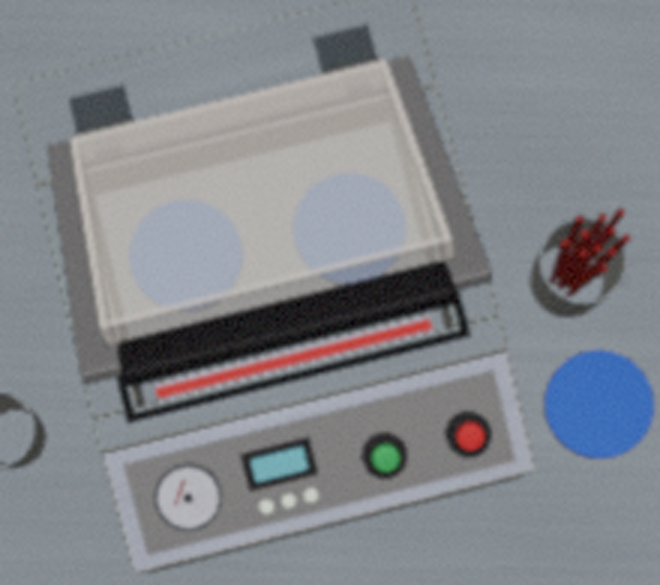

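```bash
cat >> h.py <<'E'
YAW=np.radians(15.5);RZ=np.array([[np.cos(YAW),-np.sin(YAW),0],[np.sin(YAW),np.cos(YAW),0],[0,0,1]])
G=np.array([.4395,-.0598,.153]);O=G-RZ@np.array([-.18,-.055,.153])
def W(p): return O+RZ@np.array(p)
def S(P): return RZ.T@(np.array(P)-O)
def bar(t,y=0,dx=0,h=.02):
    L=.272-dx;return W([.15-L*np.cos(t)+h*np.sin(t),y,.168+L*np.sin(t)+h*np.cos(t)])
E
python3 - <<'E'
from h import *
print(O)
for t in(.42,.5,.58):
    print(t,bar(t),[np.round((proj("top",bar(t,y,dx))-[220,120])*3) for y in(.13,-.13) for dx in(-.018,.018)])
for n,uv in(("tubc",(419,254)),("cup",(408,208))): print(n,S(onz("top",*uv,.06)))
from scipy.spatial.transform import Rotation as Ro
T=RZ@Ro.from_euler("y",-.234).as_matrix()@np.diag([1,-1,-1]) # z=down
print(T, Ro.from_matrix(T).as_euler("xyz",degrees=True))
E
```

```text
[0.59825537 0.04130258 0.        ]
0.42 [0.5113311  0.01719635 0.29717262] [array([133., 409.]), array([125., 370.]), array([461., 327.]), array([449., 289.])]
0.5 [0.52201876 0.0201603  0.3159554 ] [array([126., 392.]), array([119., 354.]), array([459., 308.]), array([447., 273.])]
0.58 [0.53411867 0.0235159  0.33379176] [array([119., 372.]), array([113., 337.]), array([456., 287.]), array([444., 254.])]
tubc [-0.17322183 -0.25974778  0.06      ]
cup [-0.04222135 -0.26409272  0.06      ]
[[ 0.93736834  0.26723838  0.22343734]
 [ 0.25995525 -0.96363045  0.06196466]
 [ 0.23187035  0.         -0.9727467 ]] [180.         -13.40721241  15.5       ]
```

Emit:
jog_arm --motion '[{"x":2,"y":-3.2,"z":-1},{"x":2,"y":-3.2,"z":-1},{"x":2.7,"y":-3.2,"z":-1},{"x":2.7,"y":-3.2},{"x":2.7,"y":-3.2}]' --claw -1

```text
$.motion[0]: bad value
```

Emit:
jog_arm --motion '[{"x":2.7,"y":-3.2},{"x":2.7,"y":-3.2},{"x":2.7,"y":-3.2},{"x":2.7,"y":-3.2},{"x":2.7,"y":-3.2}]'

```text
$.motion[0]: bad value
```

Emit:
jog_arm --motion '[{"x":2,"y":-3.2,"z":-1,"ax":0,"ay":0,"az":0},{"x":2,"y":-3.2,"z":-1,"ax":0,"ay":0,"az":0},{"x":2.7,"y":-3.2,"z":-1,"ax":0,"ay":0,"az":0},{"x":2.7,"y":-3.2,"z":0,"ax":0,"ay":0,"az":0},{"x":2.7,"y":-3.2,"z":0,"ax":0,"ay":0,"az":0}]' --claw -1

```text
time_s: 0.6
tool_pos: [0.2371, -0.4442, 0.2525]
tool_rot: [180.0, 0.0, 14.1]
force: [0.9, 0.4, -0.5]
grip_width: 0.0546
grasp_force: 0.0
```

Emit:
jog_arm --motion '[{"x":3,"y":-3.5,"z":0,"ax":0,"ay":0,"az":0},{"x":3,"y":-3.5,"z":0,"ax":0,"ay":0,"az":0},{"x":3,"y":-3.5,"z":0,"ax":0,"ay":0,"az":0},{"x":3,"y":-3.5,"z":0,"ax":0,"ay":0,"az":0},{"x":3,"y":-3.5,"z":0,"ax":0,"ay":0,"az":0}]'

```text
time_s: 1.1
tool_pos: [0.3398, -0.2377, 0.2523]
tool_rot: [180.0, 0.0, 14.1]
force: [0.5, -0.5, -1.0]
grip_width: 0.0148
grasp_force: 0.0
```

Emit:
jog_arm --motion '[{"x":3,"y":-3.5,"z":0,"ax":0,"ay":0,"az":0.4},{"x":3,"y":-3.5,"z":0,"ax":0,"ay":0,"az":0},{"x":3,"y":-3.5,"z":0,"ax":0,"ay":0,"az":0},{"x":3,"y":-3.0,"z":1,"ax":0,"ay":0,"az":0},{"x":1.5,"y":-1.3,"z":1,"ax":0,"ay":0,"az":0}]'

```text
time_s: 1.6
tool_pos: [0.4367, -0.0595, 0.2327]
tool_rot: [180.0, -0.1, 14.0]
force: [-0.2, -0.0, 0.4]
grip_width: 0.0003
grasp_force: 0.0
```

Emit:
jog_arm --motion '[{"x":0.2,"y":0,"z":0,"ax":0,"ay":5,"az":-1},{"x":0,"y":0,"z":0,"ax":0,"ay":5,"az":0},{"x":0,"y":0,"z":0,"ax":0,"ay":3.4,"az":0},{"x":0,"y":0,"z":0,"ax":0,"ay":0,"az":0},{"x":0,"y":0,"z":0,"ax":0,"ay":0,"az":0}]'

```text
time_s: 2.1
tool_pos: [0.4372, -0.0622, 0.2336]
tool_rot: [179.8, -11.8, 14.9]
force: [0.7, 1.2, 0.6]
grip_width: 0.0003
grasp_force: 0.0
```

```bash
python3 - <<'E'
from h import *
o=env.get_obs();print(o["tool_pos"],o["tool_rot"],o["qpos"],S(o["tool_pos"]))
t=env.read_camera("top");s=env.read_camera("side")
a=cv2.resize(t[170:320,240:440],None,fx=3,fy=3);b=cv2.resize(s[150:350,220:450],(600,522))
cv2.imwrite("pics/k1.png",cv2.resize(np.hstack([a[:450],np.pad(b,((0,0),(0,0),(0,0)))[:450]])[:,:,::-1],(800,300)))
E
```

```text
[ 0.43717742 -0.06219849  0.23364612] [179.75364516 -11.83457819  14.89105533] [ 39.57499978 -16.90138376 -25.34512914 117.128534   -13.7146437
  68.19392911 -56.59710604] [-0.18287907 -0.05669057  0.23364612]
```

View pics/k1.png

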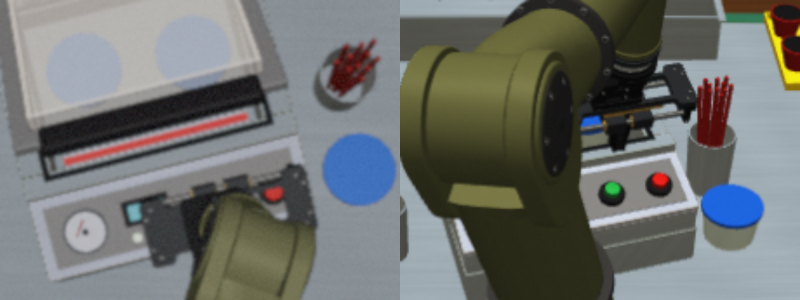

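Emit:
jog_arm --motion '[{"x":0,"y":-0.1,"z":1.5,"ax":0,"ay":0,"az":0},{"x":-0.3,"y":0,"z":1.8,"ax":0,"ay":0,"az":0},{"x":-0.5,"y":0,"z":1.8,"ax":0,"ay":0,"az":0},{"x":-0.5,"y":0,"z":1.6,"ax":0,"ay":0,"az":0},{"x":0,"y":0,"z":0,"ax":0,"ay":0,"az":0}]'

```text
time_s: 2.7
tool_pos: [0.4362, -0.0628, 0.163]
tool_rot: [179.9, -11.6, 14.6]
force: [-0.5, -0.1, 0.3]
grip_width: 0.0002
grasp_force: 0.0
```

```bash
python3 - <<'E'
from h import *
o=env.get_obs();print(o["tool_pos"],o["tool_rot"],o["qpos"],S(o["tool_pos"]))
E
```

```text
[ 0.43622982 -0.06281922  0.16298894] [179.88639949 -11.58975524  14.64241921] [ 39.65728991 -13.75047228 -27.06679773 123.05747975 -13.27273012
  59.42896371 -56.87982978] [-0.18395809 -0.0570355   0.16298894]
```

Emit:
jog_arm --motion '[{"x":0,"y":-0.2,"z":0.5,"ax":0,"ay":0,"az":0},{"x":0,"y":0,"z":0.5,"ax":0,"ay":0,"az":0},{"x":0,"y":0,"z":0.4,"ax":0,"ay":0,"az":0},{"x":0,"y":0,"z":0.2,"ax":0,"ay":0,"az":0},{"x":0,"y":0,"z":0,"ax":0,"ay":0,"az":0}]'

```text
time_s: 3.2
tool_pos: [0.4414, -0.0602, 0.1504]
tool_rot: [179.7, -11.9, 14.7]
force: [0.3, 0.2, 3.2]
grip_width: 0.0004
grasp_force: 1.6
```

Emit:
jog_arm --motion '[{"x":0,"y":0,"z":0.2,"ax":0,"ay":0,"az":0},{"x":0,"y":0,"z":0.2,"ax":0,"ay":0,"az":0},{"x":0,"y":0,"z":0.1,"ax":0,"ay":0,"az":0},{"x":0,"y":0,"z":0.1,"ax":0,"ay":0,"az":0},{"x":0,"y":0,"z":0,"ax":0,"ay":0,"az":0}]'

```text
time_s: 3.7
tool_pos: [0.4424, -0.06, 0.1472]
tool_rot: [179.7, -11.9, 14.7]
force: [-13.6, 0.3, 27.2]
grip_width: 0.0004
grasp_force: 14.4
```

Emit:
jog_arm --motion '[{"x":0,"y":0,"z":-1.0,"ax":0,"ay":0,"az":0},{"x":0.5,"y":0,"z":-3,"ax":0,"ay":-4,"az":0},{"x":0.3,"y":0,"z":-4,"ax":0,"ay":-4,"az":0},{"x":0,"y":0,"z":-4,"ax":0,"ay":-4,"az":0},{"x":0,"y":0,"z":-4,"ax":0,"ay":0,"az":0}]'

```text
time_s: 4.2
tool_pos: [0.4337, -0.0606, 0.3048]
tool_rot: [179.8, 0.3, 14.8]
force: [0.8, -0.9, 0.5]
grip_width: 0.0005
grasp_force: 0.0
```

Emit:
jog_arm --motion '[{"x":0,"y":0,"z":-3,"ax":0,"ay":0,"az":0},{"x":0,"y":0,"z":-3,"ax":0,"ay":0,"az":0},{"x":0,"y":0,"z":-1,"ax":0,"ay":0,"az":0},{"x":0,"y":0,"z":0,"ax":0,"ay":0,"az":0},{"x":0,"y":0,"z":0,"ax":0,"ay":0,"az":0}]'

```text
time_s: 4.7
tool_pos: [0.433, -0.0609, 0.3724]
tool_rot: [179.8, 0.3, 14.7]
force: [-0.1, 0.6, -0.7]
grip_width: 0.0007
grasp_force: 0.0
```

Emit:
jog_arm --motion '[{"x":2.2,"y":-1.0,"z":0,"ax":0,"ay":0,"az":-0.8},{"x":2.9,"y":-1.5,"z":0,"ax":0,"ay":0,"az":0},{"x":2.9,"y":-1.5,"z":0,"ax":0,"ay":0,"az":0},{"x":2.0,"y":-1.2,"z":0,"ax":0,"ay":0,"az":0},{"x":1.0,"y":0,"z":0,"ax":0,"ay":0,"az":0}]'

```text
time_s: 5.2
tool_pos: [0.5258, 0.0209, 0.3714]
tool_rot: [179.9, 0.3, 15.7]
force: [0.2, -0.7, -0.5]
grip_width: 0.0002
grasp_force: 0.0
```

```bash
python3 - <<'E'
from h import *
o=env.get_obs();print(o["tool_pos"],o["tool_rot"],o["qpos"],S(o["tool_pos"]))
t=env.read_camera("top");s=env.read_camera("side")
a=cv2.resize(t[150:300,240:440],(600,450));b=cv2.resize(s[120:320,220:450],(517,450))
cv2.imwrite("pics/k2.png",cv2.resize(np.hstack([a,b])[:,:,::-1],(800,322)))
E
```

```text
[0.52584015 0.02090982 0.37142894] [179.8825858    0.29723295  15.71885888] [ 32.54718969   3.75623937 -39.74248277  84.39745208   2.56441018
  92.98625233 -81.2938574 ] [-7.52312401e-02 -2.98960008e-04  3.71428937e-01]
```

View pics/k2.png

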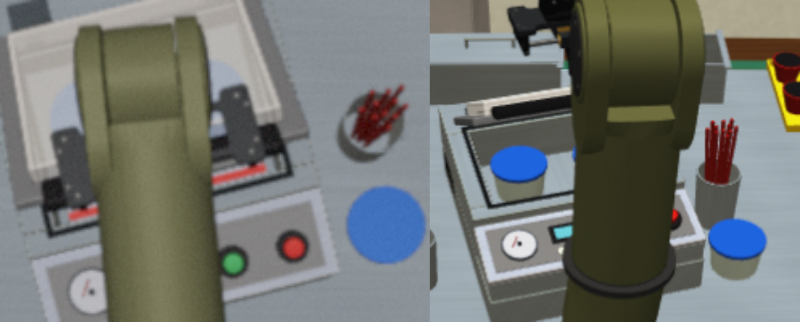

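Emit:
jog_arm --motion '[{"x":0,"y":0,"z":1,"ax":0,"ay":0,"az":0},{"x":0,"y":0,"z":1,"ax":0,"ay":0,"az":0},{"x":0,"y":0,"z":1,"ax":0,"ay":0,"az":0},{"x":0,"y":0,"z":0.7,"ax":0,"ay":0,"az":0},{"x":0,"y":0,"z":0.7,"ax":0,"ay":0,"az":0}]'

```text
time_s: 5.8
tool_pos: [0.5257, 0.0176, 0.3292]
tool_rot: [179.7, 0.1, 15.4]
force: [-0.6, -0.6, 2.2]
grip_width: 0.0003
grasp_force: 0.8
```

Emit:
jog_arm --motion '[{"x":-0.5,"y":0,"z":1,"ax":0,"ay":0,"az":0},{"x":-0.5,"y":0,"z":1,"ax":0,"ay":0,"az":0},{"x":-0.5,"y":0,"z":1,"ax":0,"ay":0,"az":0},{"x":-0.4,"y":0,"z":1,"ax":0,"ay":0,"az":0},{"x":-0.4,"y":0,"z":1,"ax":0,"ay":0,"az":0}]'

```text
time_s: 6.3
tool_pos: [0.5031, 0.0115, 0.279]
tool_rot: [179.7, 0.1, 15.4]
force: [-1.4, -0.4, 5.4]
grip_width: 0.0006
grasp_force: 2.1
```

Emit:
jog_arm --motion '[{"x":-0.4,"y":0,"z":1,"ax":0,"ay":0,"az":0},{"x":-0.4,"y":0,"z":1,"ax":0,"ay":0,"az":0},{"x":-0.4,"y":0,"z":1,"ax":0,"ay":0,"az":0},{"x":-0.3,"y":0,"z":1,"ax":0,"ay":0,"az":0},{"x":-0.3,"y":0,"z":1,"ax":0,"ay":0,"az":0}]'

```text
time_s: 6.8
tool_pos: [0.4876, 0.0071, 0.2298]
tool_rot: [179.7, -0.1, 15.5]
force: [4.0, 0.8, 6.3]
grip_width: 0.0004
grasp_force: 3.1
```

Emit:
jog_arm --motion '[{"x":-0.2,"y":0,"z":1,"ax":0,"ay":0,"az":0},{"x":-0.2,"y":0,"z":1,"ax":0,"ay":0,"az":0},{"x":-0.1,"y":0,"z":1,"ax":0,"ay":0,"az":0},{"x":-0.1,"y":0,"z":0.6,"ax":0,"ay":0,"az":0},{"x":0,"y":0,"z":0.4,"ax":0,"ay":0,"az":0}]'

```text
time_s: 7.3
tool_pos: [0.482, 0.0055, 0.1902]
tool_rot: [179.7, -0.1, 15.5]
force: [1.1, 1.3, 9.4]
grip_width: 0.0005
grasp_force: 4.1
```

Emit:
jog_arm --motion '[{"x":0,"y":0,"z":0.3,"ax":0,"ay":0,"az":0},{"x":0,"y":0,"z":0.2,"ax":0,"ay":0,"az":0},{"x":0,"y":0,"z":0.1,"ax":0,"ay":0,"az":0},{"x":0,"y":0,"z":0,"ax":0,"ay":0,"az":0},{"x":0,"y":0,"z":0,"ax":0,"ay":0,"az":0}]'

```text
time_s: 7.8
tool_pos: [0.4819, 0.0055, 0.1882]
tool_rot: [179.6, -0.1, 15.5]
force: [-8.7, 1.5, 29.4]
grip_width: 0.0008
grasp_force: 15.1
```

Emit:
jog_arm --motion '[{"x":0,"y":0,"z":0,"ax":0,"ay":0,"az":0},{"x":0,"y":0,"z":0,"ax":0,"ay":0,"az":0},{"x":0,"y":0,"z":0,"ax":0,"ay":0,"az":0},{"x":0,"y":0,"z":0,"ax":0,"ay":0,"az":0},{"x":0,"y":0,"z":0,"ax":0,"ay":0,"az":0}]'

```text
time_s: 8.3
tool_pos: [0.4819, 0.0055, 0.1882]
tool_rot: [179.6, -0.1, 15.5]
force: [-7.8, 1.1, 30.0]
grip_width: 0.0007
grasp_force: 15.1
```

```bash
python3 - <<'E'
from h import *
t=env.read_camera("top");s=env.read_camera("side")
a=cv2.resize(t[150:300,240:440],(600,450));b=cv2.resize(s[120:320,220:450],(517,450))
cv2.imwrite("pics/k3.png",cv2.resize(np.hstack([a,b])[:,:,::-1],(800,322)))
E
```

```text
(no output)
```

View pics/k3.png

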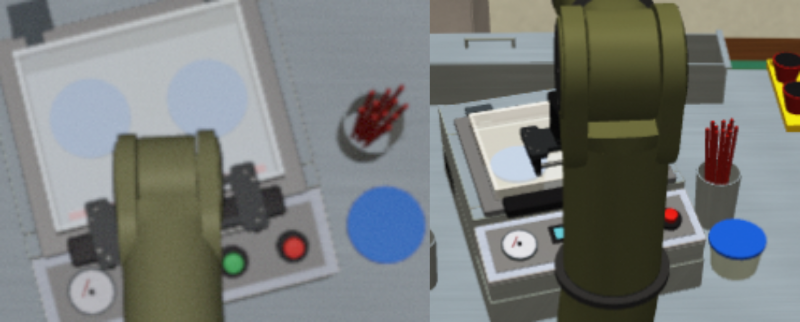

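The picture shows the lid flat shut, with the bar over the deck's front at about (180,225). The fingers are pressing on the bar, the green key is released, and the tubs and cup haven't moved.

```bash
python3 -c "
from cell import env
print(env.sign_off())"
```

```text
the job is handed in; nothing more can be done
None
```

The job is handed in: I pressed the green start key to its stop and let it go, then pushed the lid flat shut, and the fingertips are still holding it down with about 30 N; no verdict came back from the hand-in.

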